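# Refill the pill-box bay and hang its lift-off gate

## Task

Set the loose wooden pill box from the aluminium tray squarely on top of the pile in the steel bay. Then take the blue gate from its slanted stand and lower it onto the bay's two upright hinge pins, so that both sockets sit fully home and the gate hangs closed across the front of the bay. Do not drop the box or the gate, and leave the pile and the other things on the counter where they are.

Things in the scene. Friction and masses are not known exactly. Their poses are not given: they have to be found in the camera images.
- box_c: The loose pill box, lying in the aluminium tray: flat closed wooden pill box, 56 (own x) x 84 (own y) x 24 mm tall, about 90 g, a dark seam round it and six dark discs on its lid; origin at its centre, half-way up, z up
- box_b: The upper of the two pill boxes piled in the bay, same as the loose one: flat closed wooden pill box, 56 (own x) x 84 (own y) x 24 mm tall, about 90 g, a dark seam round it and six dark discs on its lid; origin at its centre, half-way up, z up
- box_a: The lower of the two pill boxes piled in the bay, same as the others: flat closed wooden pill box, 56 (own x) x 84 (own y) x 24 mm tall, about 90 g, a dark seam round it and six dark discs on its lid; origin at its centre, half-way up, z up
- tray: Fixed aluminium tray on the counter, 190 (x) x 210 (y) mm, rim 14 mm high, floor and walls 3 mm thick; the loose pill box lies on its floor. Origin at the centre of its underside
- gate: Loose gate leaf, about 200 g: blue barred frame, 8 mm thick, spanning own y -75 to +70 and z -117 to -18 mm, with a yellow grip tab (36 wide, 36 tall, 8 mm thick) on the middle of its top edge and two steel hinge sockets on its +y side. Origin at the tab's centre, the centre of mass below it; own x is the leaf's normal, y runs along the width to the sockets, z up the leaf.
- socket_low (a point): Centre of the lower mouth of the gate's lower socket (gate x 0, y +85, z -115 mm); axes as the gate's. Each socket is a tube along the gate's z, outer diameter 20, bore 11.6, length 16 mm, open at both ends
- socket_high (a point): Centre of the lower mouth of the gate's upper socket (gate x 0, y +85, z -45 mm); axes as the gate's
- stand: Fixed grey slanted stand, base 130 x 110 mm, origin at the centre of its underside. The gate leans on it, top tilted 35 degrees from vertical towards the stand's -x (the robot's side), tab centre 130 mm above the counter. A 90 mm wide plate under the gate's -x face and a ledge at its foot end 45 mm below the tab's centre: both tab faces are free. Lift the gate out along its own z
- bay: Fixed steel bay with the pile, base plate 175 x 240 x 6 mm, rails up to 35 mm. Origin on the counter below the closed gate's tab; +x points into the bay, away from the robot. Hinge post (106 mm tall) at y +111; closing stop (100 mm tall) at y -76, its face 8 mm behind the gate plane x = 0. The closed, seated gate has the bay's axes, its tab centre at x 0, y 0, z 135 mm
- pintle_low (a point): Centre of the collar top of the lower pintle (bay x 0, y +85, z 20 mm), on which the lower socket's mouth rests when home. The brass pin, 8 mm across with a tapered tip, rises 14 mm above it. Axes as the bay's
- pintle_high (a point): The same for the upper pintle, straight above at z 90 mm. Its 8 mm thick bracket overhangs the lower pintle, so the gate must come in level from the front (-x side), raised 16 to 42 mm above its seat, and then go down. The hinge is loose: the released gate may sag by 3 degrees
- cup: Bystander: turquoise silicone cup, 74 mm across, 90 mm tall; origin at the centre of its underside
- saucer: Bystander: white porcelain saucer, 116 mm across, 18 mm high; origin at the centre of its underside
- jar: Bystander: amber glass jar with steel lid, 64 mm across, 100 mm tall; origin at the centre of its underside
- spoon: Bystander: wooden spoon lying on the counter; origin under its middle

How it is judged (in metres and radians):
On the way, in this order (a step that is already met when the one before it is completed fails the run):
1. the loose pill box lies squarely on the pile and is let go (horizontal distance between box_c and box_b below 0.008 m and z of box_c in the frame of box_b between 0.02 and 0.028 m and angle between the y axis of box_c and the y axis of box_b, either way round below 0.14 rad and angle between box_c's own z axis and vertical below 0.07 rad and horizontal distance between box_b and box_a below 0.01 m and distance of box_b from where it was at the start of the episode below 0.02 m and linear speed of box_c below 0.03 m/s and contact force between the fingers and box_c below 0.1 N), for 0.2 s.
2. both gate sockets sit home on the two pintles (horizontal distance between socket_low and pintle_low below 0.006 m and z of socket_low in the frame of pintle_low between -0.005 and 0.005 m and horizontal distance between socket_high and pintle_high below 0.006 m and z of socket_high in the frame of pintle_high between -0.005 and 0.005 m and angle between gate's own z axis and vertical below 0.1 rad), for 0.2 s.
At the end, for the whole second after the job is handed in: Loose box flat on the pile, within 8 mm and 8 degrees; lower boxes within 10 mm of each other, upper one moved under 20 mm. Each socket within 6 mm sideways, 5 mm in height of its collar; gate upright within 0.1 rad, closed (tab centre within 16 mm of the gate plane, not reversed); all at rest (all of step 2 and horizontal distance between box_c and box_b below 0.008 m and z of box_c in the frame of box_b between 0.02 and 0.028 m and angle between the y axis of box_c and the y axis of box_b, either way round below 0.14 rad and angle between box_c's own z axis and vertical below 0.07 rad and horizontal distance between box_b and box_a below 0.01 m and distance of box_b from where it was at the start of the episode below 0.02 m and linear speed of each of box_c, gate below 0.03 m/s and x of gate in the frame of bay between -0.016 and 0.016 m and y of gate in the frame of bay above -0.03 m and angular speed of gate below 0.2 rad/s); the robot touches nothing.
It fails at once if the gate is dropped (falls freely faster than 0.6 m/s) (linear speed of gate above 0.6 m/s and contact force between the fingers and gate below 0.1 N).
It fails at once if the pill box is dropped (falls freely faster than 0.6 m/s) (linear speed of box_c above 0.6 m/s and contact force between the fingers and box_c below 0.1 N).
It fails at once if a bystander is shifted by more than 30 mm (distance of any of cup, saucer, jar, spoon from where it was at the start of the episode above 0.03 m).
It also fails if it takes over 62 s, if anything falls off the work surface, if the arm or the gripper's body presses on something with over 40 N, if the wrist force passes 120 N, or if a joint passes its speed limit or range.

## Robot

A 6-joint arm with a two-finger parallel gripper is mounted at the origin on the work surface. World frame = base frame: x ahead of the robot, y to its left, z up, the work surface at z = 0. Lengths are in mm, angles in rad, forces in N, time in s.
With the tool pointing down it reaches from about 325 to 775 mm from the base axis. Payload 9.3 kg.
Tool frame: the origin (TCP) lies on the centre line of the jaws, within the pads' length; the fingertips stand 17 mm ahead of it and the grasp point (between the pads) lies 2 mm behind it; x points along the fingers, y is the direction in which the jaws open and shut, and the axes are right-handed (so a half turn about x gives the same grasp; the last joint's range is limited). The gripper opens to 85 mm and grips with 20 to 120 N. Pads are 22 mm wide; open, the fingers measure 114 mm over their backs; the gripper's body (76 mm by 85 mm) begins 54 mm behind the grasp point. The pads swing forward as they close: fully open they stand 13 mm farther back than shut.
Start: joints at [-1.415, 0.259, 0.021, 1.334, 0, 1.418], TCP at [167.147, -523.983, 219.779] pointing down, gripper open.
Joint ranges: [-3.04, 3.04], [-0.91, 1.82], [-1.04, 1.36], [-1.92, 1.95], [-1.52, 1.45], [-3.14, 3.14]. Speed limits (rad/s): [2.22, 2.22, 2.79, 3.14, 3.14, 3.14].

## Interface

Orientations are given as a unit quaternion [w, x, y, z].
In Python, from rig import * gives the robot as it stands. Calls block until the motion is done:
- goto(position, orientation): joint-space move of the TCP to a pose.
- movel(position, rotation=None, feed=150): straight line of the TCP; rotation=None keeps the orientation; feed is the mean speed in mm/s.
- goto_joints(angles): joint-space move.
- move_gripper(opening, grip_force=None): opening from 0.0 (shut) to 1.0 (fully open); grip_force is the grip in N (None keeps the last); returns when the fingers have stopped.
- dwell(seconds).
- solve_ik(position, orientation): joint angles nearest the present ones, or None.
- sense(): the state.
- read_camera(name): name is "scene" or "top" or "wrist"; returns (picture, depth): 420x560x3 uint8, red, green, blue; 420x560 float32, mm along the optical axis (not along the pixel's ray), 0 where there is no reading.
- calibration(name): a dict with "camera_matrix" (3x3 intrinsics, pixels), "R" (3x3) and "t" (3): a world point X has camera coordinates R X + t. Camera axes: x right, y down, z forward; pixel columns grow to the right and rows downward; lengths in mm; the calibration is good to about 2 mm. A picture is of the moment at which its call begins: read the wrist's pose just before it. calibration takes no time and is no camera call; for the wrist camera it gives the pose at the moment of the call.
A pose or a line that the arm cannot do raises Unreachable and nothing moves.
- close_job(): hands the job in, once; it reports no verdict.
Trained networks look in the newest picture that a camera, given by its name, has taken for a name from the list of things; names that differ only in an ending like _2 or _b are one class to them, and where a whole thing is asked for, a point or a joint stands for the part that bears it (a point fixed in the world has none). Each returns a list of dicts, best first, with "conf" (0 to 1); they miss things now and then, are a little off and sometimes report something else, mostly with a low value. They report only what shows in the picture. A call takes as long as a camera call.
- find_in(camera, target): "bbox" ([left, top, right, bottom] in pixels, round what is visible of it).
- landmark_of(camera, target): "location" ([column, row] in pixels: a listed point, or the origin of a listed thing).
The state is a dict: "time_s": time; "joint_positions": joint angles; "joint_vel": joint speeds; "joint_efforts": joint torques, N m; "ee_pos": TCP position; "eef_rot": TCP orientation; "force": force on the tool from outside, world axes, zero at the start; "wrist_torque": the same for the moment, N m; "gripper_width": opening from 0.0 (shut) to 1.0 (fully open).
Only numpy, scipy, OpenCV 4.12 (cv2) and the standard library are available. Lean on these libraries where they do the work, as an engineer would, in place of code of your own. Each camera call takes 0.05 s, during which the arm holds its last target.

## Working session

There is one attempt and no reset: what is moved stays moved. The work goes in short steps, each a Python script; the robot and the scene stay as the last script left them, time stands still between calls to the robot, and variables do not carry over. Pictures are saved under pics/ and viewed, and the job is handed in when it is done.

```bash
ls; mkdir -p pics
python3 - <<'E'
from rig import *
import cv2,numpy as np
for n in ["scene","top","wrist"]:
    p,d=read_camera(n); cv2.imwrite(f"pics/a_{n}.png",p[:,:,::-1]); np.save(f"pics/a_{n}.npy",d)
    c=calibration(n); print(n,c)
    for t in ["box_c","gate","bay","stand","tray","cup","saucer","jar","spoon"]:
        print(t,[(np.round(x["bbox"]),round(x["conf"],2)) for x in find_in(n,t)][:3],[(np.round(x["location"],1),round(x["conf"],2)) for x in landmark_of(n,t)][:3])
print(sense())
E
```

```text
pics
scene {'camera_matrix': array([[421.6371444 ,   0.        , 280.80055432],
       [  0.        , 421.6371444 , 207.16018863],
       [  0.        ,   0.        ,   1.        ]]), 'R': array([[ 0.16973924,  0.98543385,  0.01042695],
       [ 0.71420411, -0.11571622, -0.69030591],
       [-0.67904424,  0.12461897, -0.72344248]]), 't': array([-168.96386099, -339.54468951, 1454.86033391])}
box_c [(array([104., 226., 144., 252.]), 0.87), (array([256., 188., 286., 212.]), 0.77), (array([108., 232., 147., 255.]), 0.74)] [(array([125.6, 239.3]), 0.91), (array([127.3, 241.3]), 0.73), (array([271.9, 197. ]), 0.59)]
gate [(array([367., 144., 428., 199.]), 0.6), (array([188., 186., 203., 240.]), 0.28)] [(array([392.5, 150.3]), 0.67)]
bay [(array([ 66., 195., 176., 282.]), 0.69)] [(array([130.5, 229.3]), 0.7)]
stand [(array([365., 165., 415., 216.]), 0.63)] [(array([384.7, 190.2]), 0.71)]
tray [(array([241., 171., 320., 228.]), 0.77)] [(array([277.8, 198.6]), 0.69), (array([280.8, 293.3]), 0.15)]
cup [(array([214., 257., 253., 304.]), 0.91)] [(array([237.4, 289. ]), 0.71)]
saucer [(array([33
[... 2174 characters left out ...]
poon [] []
{'time_s': 2.85, 'joint_positions': array([-1.41461142e+00,  2.58608191e-01,  2.15002603e-02,  1.33371663e+00,
       -2.25176012e-05,  1.41820158e+00]), 'joint_vel': array([ 0.0004812 , -0.00120026,  0.00024526,  0.00081273, -0.00033767,
        0.00080867]), 'joint_efforts': array([-7.28059149e-04, -5.55382705e+01,  3.44729412e+01,  1.48888750e-03,
       -2.81018392e-04, -1.54801569e-06]), 'ee_pos': array([ 167.1329925 , -523.98050689,  219.77437395]), 'eef_rot': array([-0.10872694, -0.69868815, -0.10874688,  0.69870411]), 'force': array([-1.02635952, -0.21214043,  0.58880106]), 'wrist_torque': array([-0.02373018, -0.01224978, -0.04850947]), 'gripper_width': 1.0011196529473512}
```

View images.

View pics/a_scene.png

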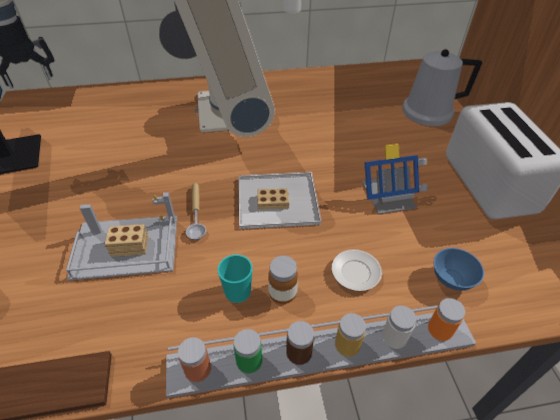

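View pics/a_top.png

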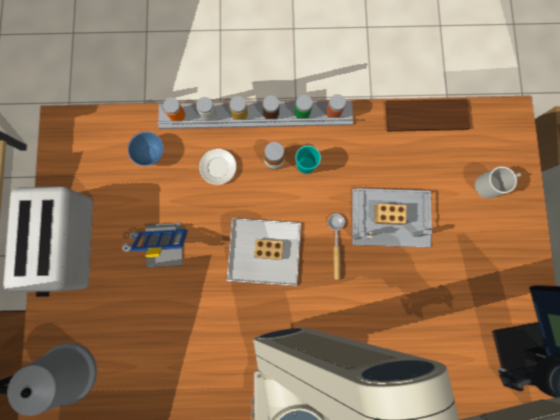

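```bash
cat > h.py <<'E'
import numpy as np,cv2
C={'scene':(np.array([[421.6371444,0,280.80055432],[0,421.6371444,207.16018863],[0,0,1]]),np.array([[0.16973924,0.98543385,0.01042695],[0.71420411,-0.11571622,-0.69030591],[-0.67904424,0.12461897,-0.72344248]]),np.array([-168.96386099,-339.54468951,1454.86033391])),
'top':(np.array([[418.28452612,0,272.09099342],[0,418.28452612,206.55506894],[0,0,1]]),np.array([[-0.02095418,-0.9997778,-0.00229511],[-0.98682051,0.02105093,-0.16044356],[0.16045622,-0.0010971,-0.98704235]]),np.array([65.07143949,591.34437546,1207.22955458]))}
def cloud(n,d,c=None):
    K,R,t=c if c else C[n]
    v,u=np.mgrid[0:d.shape[0],0:d.shape[1]]
    P=np.stack([(u-K[0,2])/K[0,0]*d,(v-K[1,2])/K[1,1]*d,d],-1)
    return (P-t)@R
def onz(n,u,v,z,c=None):
    K,R,t=c if c else C[n]
    r=R.T@np.array([(u-K[0,2])/K[0,0],(v-K[1,2])/K[1,1],1]); o=-R.T@t
    return o+r*(z-o[2])/r[2]
def proj(n,X,c=None):
    K,R,t=c if c else C[n]
    p=(np.asarray(X)@R.T+t)@K.T; return p[...,:2]/p[...,2:]
E
python3 - <<'E'
import cv2
for n,(x0,x1,y0,y1) in {'scene':(50,450,130,310),'top':(110,450,130,290)}.items():
    a=cv2.imread(f'pics/a_{n}.png')[y0:y1,x0:x1]
    s=min(800/(x1-x0),600/(y1-y0)); s=2
    cv2.imwrite(f'pics/b_{n}.png',cv2.resize(a,None,fx=s,fy=s,interpolation=cv2.INTER_CUBIC))
E
```

```text
(no output)
```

View pics/b_scene.png

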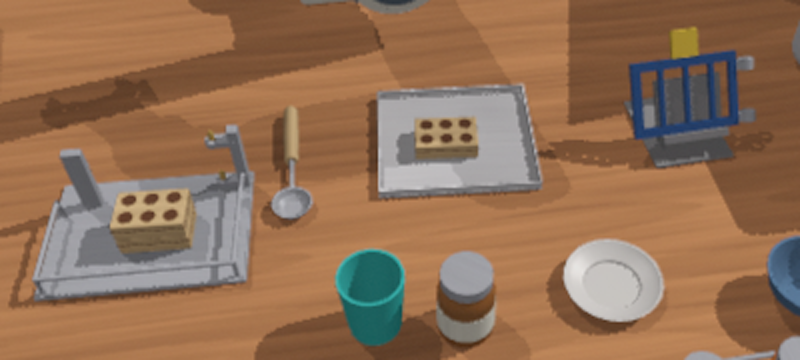

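View pics/b_top.png

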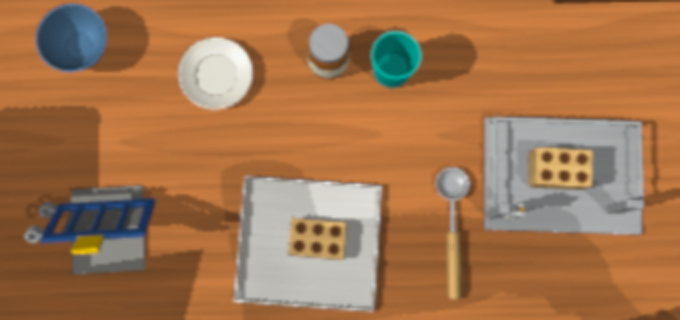

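Run:
```python
from h import *
for n,bs in {'top':dict(box=(253,240,285,262),pile=(373,202,410,228),tray=(227,218,304,286),bay=(348,186,436,250),gate=(122,222,192,268)),'scene':dict(box=(254,186,290,212),pile=(104,224,148,258),bay=(66,185,180,282),gate=(362,142,430,215))}.items():
    d=np.load(f'pics/a_{n}.npy'); W=cloud(n,d); im=cv2.imread(f'pics/a_{n}.png')
    for k,(a,b,c,e) in bs.items():
        w=W[b:e,a:c].reshape(-1,3); w=w[d[b:e,a:c].ravel()>0]; 
        h=np.histogram(w[:,2],bins=np.arange(-10,160,5))[0]
        print(n,k,dict(zip(range(-10,155,5),h)))
    for k,(zl,zh) in dict(box=(20,34),pile=(42,66)).items():
        a,b,c,e=bs[k]; w=W[b:e,a:c]; hsv=cv2.cvtColor(im[b:e,a:c],cv2.COLOR_BGR2HSV)
        m=(w[...,2]>zl)&(w[...,2]<zh)
        q=w[m].astype(np.float32); r=cv2.minAreaRect(q[:,:2]); print(n,k,r,np.median(q,0),q.mean(0))
```

```text
top box {-10: np.int64(0), -5: np.int64(10), 0: np.int64(117), 5: np.int64(54), 10: np.int64(3), 15: np.int64(6), 20: np.int64(69), 25: np.int64(336), 30: np.int64(104), 35: np.int64(2), 40: np.int64(0), 45: np.int64(0), 50: np.int64(0), 55: np.int64(0), 60: np.int64(0), 65: np.int64(0), 70: np.int64(0), 75: np.int64(0), 80: np.int64(0), 85: np.int64(0), 90: np.int64(0), 95: np.int64(0), 100: np.int64(0), 105: np.int64(0), 110: np.int64(0), 115: np.int64(0), 120: np.int64(0), 125: np.int64(0), 130: np.int64(0), 135: np.int64(0), 140: np.int64(0), 145: np.int64(0), 150: np.int64(0)}
top pile {-10: np.int64(0), -5: np.int64(4), 0: np.int64(84), 5: np.int64(212), 10: np.int64(34), 15: np.int64(16), 20: np.int64(13), 25: np.int64(16), 30: np.int64(7), 35: np.int64(6), 40: np.int64(19), 45: np.int64(29), 50: np.int64(275), 55: np.int64(236), 60: np.int64(9), 65: np.int64(0), 70: np.int64(0), 75: np.int64(0), 80: np.int64(0), 85: np.int64(0), 90: np.int64(0), 95: np.int64(0), 100: np.int64(0), 105: np.int64(0), 110: np.int64(0), 115: np.int64(0), 120: np.int64(0), 125: np.int64(0), 130: np
[... 1462 characters left out ...]
 35: np.int64(98), 40: np.int64(180), 45: np.int64(105), 50: np.int64(55), 55: np.int64(48), 60: np.int64(38), 65: np.int64(42), 70: np.int64(43), 75: np.int64(60), 80: np.int64(37), 85: np.int64(44), 90: np.int64(38), 95: np.int64(26), 100: np.int64(40), 105: np.int64(54), 110: np.int64(83), 115: np.int64(107), 120: np.int64(26), 125: np.int64(17), 130: np.int64(12), 135: np.int64(20), 140: np.int64(28), 145: np.int64(31), 150: np.int64(0)}Traceback (most recent call last):
  File "<stdin>", line 11, in <module>
cv2.error: OpenCV(4.12.0) /io/opencv/modules/imgproc/src/convhull.cpp:143: error: (-215:Assertion failed) total >= 0 && (depth == CV_32F || depth == CV_32S) in function 'convexHull'
```

Run:
```python
from h import *
np.set_printoptions(suppress=True,precision=1)
for n,bs in {'top':dict(box=(253,240,285,262),pile=(373,202,410,228),bay=(348,186,436,250),gate=(110,216,192,268)),'scene':dict(box=(254,186,290,212),pile=(104,224,148,258),bay=(66,185,180,282),gate=(362,142,432,215))}.items():
    d=np.load(f'pics/a_{n}.npy'); W=cloud(n,d); im=cv2.imread(f'pics/a_{n}.png')
    for k,(zl,zh) in dict(box=(20,36),pile=(47,66)).items():
        a,b,c,e=bs[k]; w=W[b:e,a:c]
        m=(w[...,2]>zl)&(w[...,2]<zh)
        q=np.ascontiguousarray(w[m].astype(np.float32)); r=cv2.minAreaRect(np.ascontiguousarray(q[:,:2])); print(n,k,r,np.median(q,0),q.mean(0))
    a,b,c,e=bs['bay']; w=W[b:e,a:c].reshape(-1,3)
    for zl,zh in((27,42),(80,99),(99,115)):
        q=w[(w[:,2]>zl)&(w[:,2]<zh)]; 
        for s in (q[q[:,1]>np.median(w[:,1])],q[q[:,1]<np.median(w[:,1])]): 
            if len(s): print('bay',zl,len(s),np.median(s,0),s.min(0),s.max(0))
    a,b,c,e=bs['gate']; w=W[b:e,a:c]; hsv=cv2.cvtColor(im[b:e,a:c],cv2.COLOR_BGR2HSV)
    yel=(abs(hsv[...,0].astype(int)-26)<6)&(hsv[...,1]>180)&(w[...,2]>105)
    print('tab',yel.sum(),np.median(w[yel],0),w[yel].min(0),w[yel].max(0))
    blue=(abs(hsv[...,0].astype(int)-112)<12)&(hsv[...,1]>140)&(w[...,2]>25)
    q=w[blue]; 
    for _ in range(4):
        m=q.mean(0);U,S,V=np.linalg.svd(q-m,full_matrices=False); r=(q-m)@V[2]; q=q[abs(r)<8]
    print('leaf',len(q),m,V,'tilt',np.degrees(np.arccos(abs(V[2,2]))))
```

```text
top box ((467.59619140625, 65.78352355957031), (83.64490509033203, 56.02094650268555), 83.30953216552734) [466.9  64.6  27.8] [466.9  65.1  27.9]
top pile ((564.0746459960938, -303.5899353027344), (86.11381530761719, 56.696746826171875), 86.74169921875) [ 564.  -303.7   54.6] [ 563.7 -303.6   54.6]
bay 27 184 [ 603.3 -210.4   35.4] [ 493.4 -309.9   27.5] [ 647.5 -193.5   42. ]
bay 27 169 [ 617.5 -419.3   35.2] [ 498.5 -430.9   27.5] [ 642.2 -311.    41.6]
bay 80 56 [ 497.3 -217.6   90.3] [ 491.  -235.3   80.6] [ 506.3 -193.1   95. ]
bay 80 24 [ 501.7 -384.3   96.5] [ 496.8 -399.1   80.7] [ 508.4 -375.8   98.9]
bay 99 32 [ 498.8 -202.   106. ] [ 493.1 -228.9  100.1] [ 505.1 -193.2  111.7]
bay 99 20 [ 503.9 -386.1  101.4] [ 498.3 -397.2   99.1] [ 507.  -375.2  104.2]
tab 101 [458.6 380.7 141. ] [447.6 364.5 120.4] [470.9 398.  149.8]
leaf 70 [499.3 377.4  81.3] [[-0.2  1.   0.2]
 [ 0.5  0.2 -0.8]
 [ 0.8  0.   0.5]] tilt 57.85896435188105
scene box ((470.0485534667969, 67.28887176513672), (83.71371459960938, 59.76060104370117), 80.42418670654297) [472.6  66.7  25.6] [471.7  66.7  25.5]
scene pile ((565.2035522460938, -301.49664306640625), (85.12178039550781, 58.90825271606445), 84.96614837646484) [ 568.1 -301.1   52. ] [ 567.8 -301.5   52. ]
bay 27 407 [ 594.9 -253.9   32.6] [ 496.5 -316.6   27.2] [ 649.3 -191.9   41.9]
bay 27 343 [ 593.3 -389.4   32.3] [ 499.6 -429.    27. ] [ 641.2 -317.8   42. ]
bay 80 116 [ 505.2 -213.8   88.3] [ 489.5 -233.5   80.1] [ 510.  -191.6   98.7]
bay 80 91 [ 508.3 -384.7   94.1] [ 498.  -398.7   80.1] [ 511.5 -373.9   98.7]
bay 99 35 [ 501.7 -198.8  103. ] [ 494.3 -227.6   99.3] [ 509.3 -191.9  106.3]
bay 99 6 [ 502.6 -386.9   99.4] [ 501.4 -391.1   99.1] [ 509.5 -375.4  100.4]
tab 49 [460.  379.1 134.4] [451.7 363.2 119.5] [472.3 397.3 146.6]
leaf 82 [501.3 378.8  76.5] [[ 0.1 -1.  -0.1]
 [-0.6 -0.1  0.8]
 [-0.8 -0.  -0.6]] tilt 53.396379444834636
```

```bash
cat >> h.py <<'E'
from scipy.spatial.transform import Rotation as Rot
def quat(x,y):
    x=np.array(x,float);x/=np.linalg.norm(x);y=np.array(y,float);y-=x*(x@y);y/=np.linalg.norm(y)
    q=Rot.from_matrix(np.stack([x,y,np.cross(x,y)],1)).as_quat(); return [float(q[3]),*map(float,q[:3])]
def down(yaw,s=1): # jaw axis along s*(cos yaw, sin yaw)
    return quat([0,0,-1],[s*np.cos(yaw),s*np.sin(yaw),0])
E
python3 - <<'E'
from rig import *
from h import *
np.set_printoptions(suppress=True,precision=2)
s=sense();q=s['eef_rot'];R=Rot.from_quat([*q[1:],q[0]]).as_matrix();c=calibration('wrist')
print(R); cam=-c['R'].T@c['t']; print('cam in tool',R.T@(cam-s['ee_pos']),'cam axes in tool',R.T@c['R'].T)
for sg in (1,-1):
    for nm,p in dict(box=[467,65,24],boxh=[467,65,200],pile=[564,-303,75],pileh=[564,-303,200],bay=[500,-306,135],bayf=[400,-306,170],bayh=[500,-306,300]).items():
        print(sg,nm,solve_ik(p,down(-0.09,sg)))
    for dz in(0,100):
        z=np.array([-np.sin(.611),0,np.cos(.611)])
        print(sg,'gate',solve_ik(list(np.array([460,380,130])+z*dz),quat(-z,[sg*z[2],0,-sg*z[0]])))
print(sense()['time_s'])
E
```

```text
[[-0.    0.3  -0.95]
 [ 0.   -0.95 -0.3 ]
 [-1.   -0.    0.  ]]
cam in tool [-152.03   -0.25  -73.31] cam axes in tool [[-0.   -0.29  0.96]
 [ 1.   -0.    0.  ]
 [ 0.    0.96  0.29]]
1 box [-0.04  0.28 -0.5   0.79  0.    1.62]
1 boxh [-0.04  0.13 -0.19  1.25  0.    1.62]
1 pile [-0.62  0.48 -0.01  1.08  0.    1.04]
1 pileh [-0.62  0.42  0.21  1.36  0.    1.04]
1 bay [-0.69  0.36 -0.06  1.16  0.    0.97]
1 bayf [-0.82  0.2  -0.18  1.19  0.    0.84]
1 bayh [-0.69  0.32  0.3   1.56  0.    0.97]
1 gate [ 0.75  0.16 -0.53  0.4  -0.4   2.22]
1 gate [ 0.84  0.04 -0.44  0.66 -0.44  2.31]
-1 box [-0.04  0.28 -0.5   0.79  0.   -1.52]
-1 boxh [-0.04  0.13 -0.19  1.25  0.   -1.52]
-1 pile [-0.62  0.48 -0.01  1.08  0.   -2.1 ]
-1 pileh [-0.62  0.42  0.21  1.36  0.   -2.1 ]
-1 bay [-0.69  0.36 -0.06  1.16  0.   -2.17]
-1 bayf [-0.82  0.2  -0.18  1.19  0.   -2.3 ]
-1 bayh [-0.69  0.32  0.3   1.56  0.   -2.17]
-1 gate [ 0.75  0.16 -0.53  0.4  -0.4  -0.92]
-1 gate [ 0.84  0.04 -0.44  0.66 -0.44 -0.83]
2.85
```

```bash
cat > snap.py <<'E'
from rig import *
from h import *
np.set_printoptions(suppress=True,precision=2)
def snap(name,cam='wrist'):
    c=calibration(cam);p,d=read_camera(cam)
    cv2.imwrite(f'pics/{name}.png',p[:,:,::-1]);np.savez(f'pics/{name}.npz',d=d,K=c['camera_matrix'],R=c['R'],t=c['t'])
    return p,d,(c['camera_matrix'],c['R'],c['t'])
E
python3 - <<'E'
from snap import *
goto([525,-300,240],down(-0.06,1)); print(sense()['time_s'])
snap('w1')
for t in ['pintle_high','pintle_low','box_b','bay']: print(t,[(x['location'],x['conf']) for x in landmark_of('wrist',t)][:3])
print(sense()['time_s'],sense()['ee_pos'])
E
```

```text
4.4083
pintle_high [([244.5, 115.7], 0.81)]
pintle_low [([251.6, 113.6], 0.87)]
box_b [([316.9, 182.5], 0.75)]
bay [([257.5, 185.6], 0.67)]
4.6583 [ 524.52 -300.75  240.03]
```

View pics/w1.png

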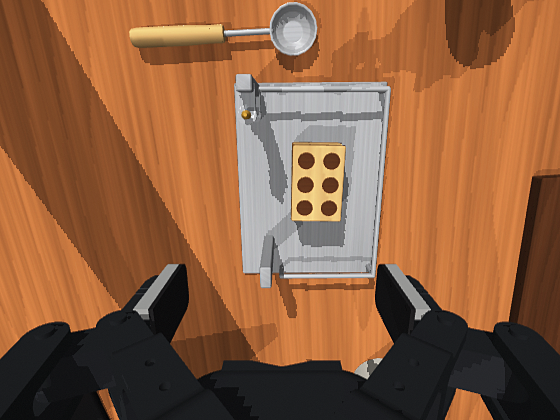

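```bash
python3 - <<'E'
from h import *
np.set_printoptions(suppress=True,precision=2)
f=np.load('pics/w1.npz');c=(f['K'],f['R'],f['t']);d=f['d'];W=cloud('',d,c)
im=cv2.imread('pics/w1.png');hsv=cv2.cvtColor(im,cv2.COLOR_BGR2HSV)
w=W
m=((w[...,2]>45)&(w[...,2]<62)&(abs(np.indices(d.shape)[1]-318)<45)&(abs(np.indices(d.shape)[0]-182)<55))
q=np.argwhere(m)[:,::-1].astype(float)
P=np.array([onz('',u,v,54,c)[:2] for u,v in q],np.float32)
print('lid',m.sum(),cv2.minAreaRect(P),'median z',np.median(w[m][:,2]))
# discs
dk=((hsv[...,2]<120)&(hsv[...,1]>120)).astype(np.uint8)
dk[:140]=0;dk[222:]=0;dk[:,:292]=0;dk[:,345:]=0
n,l,s,ce=cv2.connectedComponentsWithStats(dk)
D=np.array([onz('',*ce[i],54,c) for i in range(1,n) if 60<s[i,4]<500]);print(D,D.mean(0))
# pins yellow
b=((abs(hsv[...,0].astype(int)-24)<8)&(hsv[...,1]>130)&(hsv[...,2]>90));b[:100]=0;b[128:]=0;b[:,:235]=0;b[:,262:]=0
q=np.argwhere(b)[:,::-1];print(q.tolist(),[np.round(W[v,u],0).tolist() for u,v in q])
for k,(a,bb,e,g,zl,zh,z) in dict(post=(225,60,262,130,101,112,106),stop=(250,220,285,290,96,105,100),rails=(225,70,400,290,30,40,35)).items():
    mm=np.zeros(d.shape,bool);mm[bb:g,a:e]=1;mm&=(w[...,2]>zl)&(w[...,2]<zh)
    q=np.argwhere(mm)[:,::-1];P=np.array([onz('',u,v,z,c)[:2] for u,v in q],np.float32);print(k,len(P),cv2.minAreaRect(P),np.median(w[mm][:,2]))
E
python3 -c "
import cv2;a=cv2.imread('pics/w1.png')[65:290,220:400];cv2.imwrite('pics/w1c.png',cv2.resize(a,None,fx=2.6,fy=2.6,interpolation=cv2.INTER_CUBIC))"
```

```text
lid 3902 ((563.4843139648438, -301.5589599609375), (83.37413787841797, 55.61334228515625), 85.60218811035156) median z 51.97651419996234
[[ 552.21 -275.92   54.  ]
 [ 579.16 -277.96   54.  ]
 [ 550.34 -301.72   54.  ]
 [ 577.2  -303.74   54.  ]
 [ 548.32 -327.44   54.  ]
 [ 575.03 -329.55   54.  ]] [ 563.71 -302.72   54.  ]
[[245, 110], [246, 110], [247, 110], [243, 111], [244, 111], [245, 111], [246, 111], [247, 111], [248, 111], [242, 112], [243, 112], [244, 112], [245, 112], [246, 112], [247, 112], [248, 112], [249, 112], [242, 113], [243, 113], [244, 113], [245, 113], [246, 113], [247, 113], [248, 113], [249, 113], [250, 113], [242, 114], [243, 114], [244, 114], [245, 114], [246, 114], [248, 114], [242, 115], [243, 115], [244, 115], [245, 115], [246, 115], [242, 116], [243, 116], [244, 116], [245, 116], [246, 116], [244, 117], [245, 117], [245, 118]] [[498.0, -222.0, 96.0], [499.0, -222.0, 98.0], [499.0, -222.0, 97.0], [496.0, -223.0, 99.0], [497.0, -223.0, 99.0], [498.0, -223.0, 101.0], [499.0, -223.0, 99.0], [499.0, -223.0, 98.0], [500.0, -223.0, 97.0], [495.0, -224.0, 98.0], [
[... 510 characters left out ...]
0, 100.0], [495.0, -226.0, 98.0], [496.0, -226.0, 100.0], [497.0, -226.0, 101.0], [498.0, -226.0, 101.0], [499.0, -226.0, 102.0], [495.0, -227.0, 99.0], [496.0, -227.0, 100.0], [497.0, -227.0, 102.0], [498.0, -227.0, 101.0], [499.0, -227.0, 102.0], [496.0, -228.0, 98.0], [497.0, -228.0, 99.0], [497.0, -229.0, 98.0]]
post 297 ((499.4859619140625, -210.3839874267578), (33.73057174682617, 13.59546184539795), 89.19763946533203) 103.613663648066
stop 233 ((503.5966796875, -384.6959228515625), (23.856142044067383, 11.272156715393066), 85.33834838867188) 97.67321479308883
rails 2220 ((569.03955078125, -311.65081787109375), (226.34951782226562, 141.21990966796875), 86.8880386352539) 32.3344394410375
```

View pics/w1c.png

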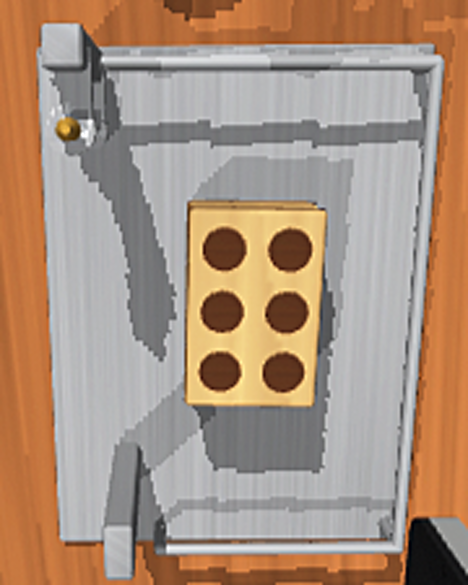

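Run:
```python
from h import *
np.set_printoptions(suppress=True,precision=2)
f=np.load('pics/w1.npz');c=(f['K'],f['R'],f['t']);d=f['d'];W=cloud('',d,c)
Q=lambda x,y:(220+x/2.6-.3,65+y/2.6-.3)
for nm,a,b,z in [('front',(40,90),(61,530),6),('rail',(440,70),(401,540),35),('railin',(430,75),(391,535),35)]:
    A=onz('',*Q(*a),z,c);B=onz('',*Q(*b),z,c);print(nm,A,B,np.degrees(np.arctan2((A-B)[0],(A-B)[1])))
for k in('post',):pass
print('pintip',onz('',246,113.7,102,c))
# rail far points
w=W.reshape(-1,3);m=(w[:,2]>28)&(w[:,2]<38)&(w[:,0]>625)&(w[:,1]>-425)&(w[:,1]<-200)&(w[:,0]<660)
q=w[m];print(m.sum(),np.degrees(np.arctan(np.polyfit(q[:,1],q[:,0],1))))
m=(abs(W[...,2]-30)<7)&(W[...,0]>550)&(W[...,0]<635)
for s,(lo,hi) in dict(l=(-215,-180),r=(-440,-405)).items():
    q=W[m&(W[...,1]>lo)&(W[...,1]<hi)];p=np.polyfit(q[:,0],q[:,1],1);print(s,len(q),-np.degrees(np.arctan(p[0])),p)
```

```text
front [ 477.7  -207.99    6.  ] [ 466.34 -421.3     6.  ] 3.0478088798333824
rail [ 643.69 -211.93   35.  ] [ 632.26 -422.07   35.  ] 3.1150633058745103
railin [ 639.72 -213.58   35.  ] [ 627.46 -419.13   35.  ] 3.4137038539321116
pintip [ 498.86 -225.32  102.  ]
1107 [ 2.14 89.91]
l 480 3.576958158396647 [  -0.06 -168.43]
r 403 -2.1406069881140395 [   0.04 -445.52]
```

Run:
```python
from snap import *
goto([467,66,150],down(-0.1,1)); print(sense()['time_s'])
p,d,c=snap('w2'); W=cloud('',d,c)
hsv=cv2.cvtColor(p,cv2.COLOR_RGB2HSV)
m=(abs(W[...,2]-26)<7)&(abs(W[...,0]-468)<60)&(abs(W[...,1]-66)<60)
q=np.argwhere(m)[:,::-1];P=np.array([onz('',u,v,27,c)[:2] for u,v in q],np.float32)
print(cv2.minAreaRect(P),np.median(W[m],0))
dk=((hsv[...,2]<120)&(hsv[...,1]>120)&m).astype(np.uint8)
n,l,s,ce=cv2.connectedComponentsWithStats(dk)
D=np.array([onz('',*ce[i],27,c) for i in range(1,n) if s[i,4]>60]);print(D,D.mean(0))
```

```text
6.0833
((467.33612060546875, 68.32351684570312), (82.88936614990234, 55.147254943847656), 83.44783020019531) [467.45  70.37  24.98]
[[456.78  94.57  27.  ]
 [483.44  91.56  27.  ]
 [453.87  68.91  27.  ]
 [480.47  65.85  27.  ]
 [451.06  43.21  27.  ]
 [477.49  40.17  27.  ]] [467.18  67.38  27.  ]
```

View pics/w2.png

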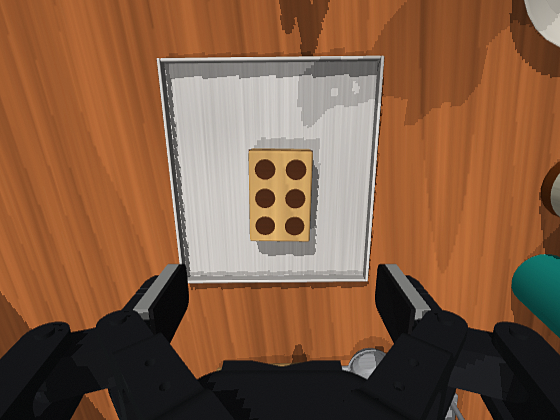

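Run:
```python
from snap import *
q=down(np.radians(-6.4),1)
goto([467.2,67.4,60],q)
movel([467.2,67.4,22],feed=120)
move_gripper(0.0,40); s=sense();print(s['time_s'],s['gripper_width'],s['force'])
movel([467.2,67.4,120],feed=200); s=sense();print(s['time_s'],s['gripper_width'],s['force'],s['ee_pos'])
p,d,c=snap('w3')
qq=s['eef_rot'];T=Rot.from_quat([*qq[1:],qq[0]]).as_matrix()
W=cloud('',d,c);L=(W-s['ee_pos'])@T
np.save('pics/L3.npy',L)
hsv=cv2.cvtColor(p,cv2.COLOR_RGB2HSV)
wood=((hsv[...,0]>10)&(hsv[...,0]<26)&(abs(L[...,0])<30)&(abs(L[...,1])<50)&(abs(L[...,2])<60))
print(wood.sum(),np.median(L[wood],0),L[wood].min(0),L[wood].max(0))
dk=((hsv[...,2]<120)&(hsv[...,1]>120)&(abs(L[...,0])<30)&(abs(L[...,1])<50)&(abs(L[...,2])<60)).astype(np.uint8)
n,l,st,ce=cv2.connectedComponentsWithStats(dk)
for i in range(1,n):
    if st[i,4]>40: print(ce[i],st[i,4],np.median(L[l==i],0))
```

```text
7.8167 0.0022752838291243437 [ 0.15  0.27 -0.53]
8.4583 -0.00033597158749965836 [0.58 0.03 0.37] [466.81  67.41 119.25]
43 [-13.69   0.39 -11.48] [-28.05 -12.92 -12.13] [-12.19  11.95  -7.34]
```

View pics/w3.png

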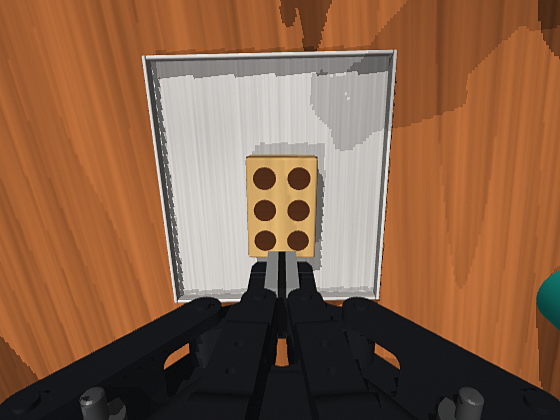

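Run:
```python
from h import *
np.set_printoptions(suppress=True,precision=2)
for nm in('w2','w3'):
    f=np.load(f'pics/{nm}.npz');c=(f['K'],f['R'],f['t']);d=f['d'];W=cloud('',d,c);p=cv2.imread(f'pics/{nm}.png');hsv=cv2.cvtColor(p,cv2.COLOR_BGR2HSV)
    m=(abs(W[...,2]-26)<7)&(abs(W[...,0]-468)<60)&(abs(W[...,1]-66)<60)
    dk=((hsv[...,2]<120)&(hsv[...,1]>120)&m).astype(np.uint8)
    n,l,s,ce=cv2.connectedComponentsWithStats(dk)
    D=np.array([onz('',*ce[i],27,c) for i in range(1,n) if s[i,4]>60]);print(D,D.mean(0),np.median(W[m],0), -c[1].T@c[2])
L=np.load('pics/L3.npy')
# fingertip
for r in range(240,330,6): print(r,L[r,268],L[r,282],L[r,296])
```

```text
[[456.78  94.57  27.  ]
 [483.44  91.56  27.  ]
 [453.87  68.91  27.  ]
 [480.47  65.85  27.  ]
 [451.06  43.21  27.  ]
 [477.49  40.17  27.  ]] [467.18  67.38  27.  ] [467.45  70.37  24.98] [475.6  138.01 302.3 ]
[[456.78  94.56  27.  ]
 [483.51  91.52  27.  ]
 [453.92  68.96  27.  ]
 [480.59  65.92  27.  ]
 [451.    43.31  27.  ]
 [477.55  40.22  27.  ]] [467.23  67.41  27.  ] [467.75  71.69  24.99] [475.64 139.95 271.27]
240 [ 93.3  -10.49  26.04] [94.54  1.06 26.54] [93.86 12.64 26.28]
246 [ 94.68 -10.61  31.97] [94.12  1.06 31.74] [93.56 12.69 31.51]
252 [-15.42  -5.65 -11.9 ] [-15.74   0.86 -12.04] [92.72 12.72 36.54]
258 [-21.23  -5.42 -11.58] [-20.21   0.85 -11.1 ] [-21.57   7.09 -11.74]
264 [-27.24  -5.18 -11.59] [-27.94   0.83 -11.94] [-26.84   6.87 -11.39]
270 [-32.61  -4.96 -11.51] [-32.69   0.83 -11.55] [-33.96   6.55 -12.2 ]
276 [-38.8   -4.7  -12.09] [-38.33   0.82 -11.83] [-38.09   6.37 -11.7 ]
282 [-42.52  -4.56 -11.53] [-41.59   0.81 -11.01] [-42.85   6.16 -11.71]
288 [-47.27  -4.37 -11.72] [-46.44   0.8  -11.24] [-45.95   6.04 -10.95]
294 [-53.27  -4.11 -12.87] [-47.19   0.8   -9.16] [-52.91   5.71 -12.65]
300 [-58.12  -3.91 -13.55] [-47.54   0.8   -6.85] [-56.57   5.55 -12.57]
306 [-60.73  -3.81 -12.97] [-47.31   0.8   -4.13] [-59.55   5.42 -12.19]
312 [-63.32  -3.71 -12.47] [-47.67   0.8   -1.78] [-63.23   5.26 -12.4 ]
318 [-66.35  -3.59 -12.39] [-47.1    0.8    1.25] [-65.42   5.17 -11.72]
324 [-74.26  -3.23 -16.  ] [-47.36   0.8    3.73] [-77.11   4.58 -18.09]
```

```bash
python3 - <<'E'
from snap import *
s=sense();print(s['ee_pos'],s['eef_rot'],s['gripper_width'],s['time_s'])
p,d,c=snap('s3','scene');W=cloud('',d,c)
m=(abs(W[...,0]-467)<45)&(abs(W[...,1]-67)<35)&(W[...,2]>45)&(W[...,2]<320)
for lo in range(45,320,15):
    k=m&(W[...,2]>=lo)&(W[...,2]<lo+15)
    if k.any():print(lo,k.sum(),W[k].min(0),W[k].max(0))
f=np.load('pics/w2.npz');c=(f['K'],f['R'],f['t']);W=cloud('',f['d'],c)
for u,v in ((180,268),(170,275),(150,300),(383,268)): print(W[v,u],'TCP 467 66 150')
E
python3 -c "
import cv2;a=cv2.imread('pics/s3.png')[60:260,170:370];cv2.imwrite('pics/s3c.png',cv2.resize(a,None,fx=3,fy=3))"
```

```text
[466.47  67.42 118.76] [-0.47 -0.53 -0.47  0.53] -0.0009161317629015082 8.5083
120 6 [471.8   59.07 129.67] [477.21  78.69 134.55]
135 39 [462.69  57.37 135.01] [483.51  78.8  149.58]
150 31 [468.21  57.33 150.55] [483.4   78.55 160.81]
165 12 [460.66  53.13 172.88] [502.63  76.29 179.69]
180 19 [480.36  51.2  180.69] [510.52  81.59 194.92]
195 36 [475.03  50.78 195.27] [509.04  81.57 209.74]
210 47 [458.07  48.78 210.21] [511.97  85.52 224.92]
225 96 [457.53  47.49 225.08] [511.7   87.37 239.94]
240 60 [494.87  54.26 240.1 ] [511.77  73.51 254.7 ]
255 143 [476.13  32.16 255.01] [508.18 101.56 269.82]
270 178 [479.33  32.21 270.38] [507.57 101.36 284.99]
285 194 [479.67  32.71 285.  ] [508.77 100.97 299.71]
300 198 [455.9   32.25 300.15] [505.95 101.76 314.82]
315 65 [477.36  33.77 315.15] [505.09 100.76 319.82]
[426.64  80.31 179.56] TCP 467 66 150
[424.87  80.98 186.63] TCP 467 66 150
[424.16  81.32 205.12] TCP 467 66 150
[511.97  72.16 180.61] TCP 467 66 150
```

View pics/s3c.png

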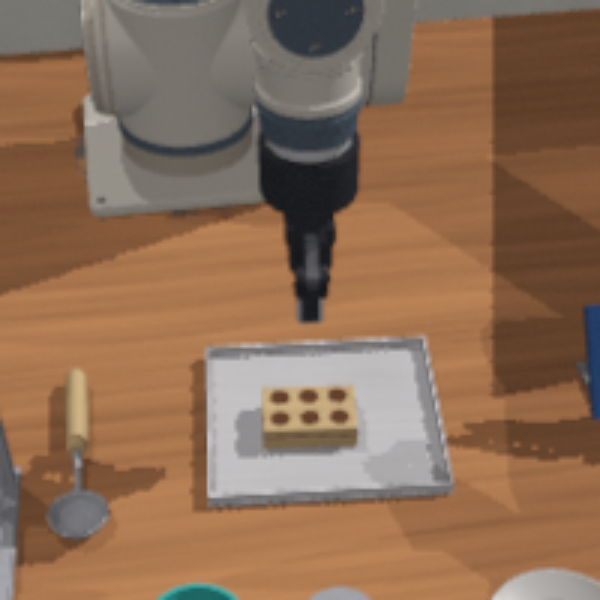

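Run:
```python
from snap import *
q=down(np.radians(-6.4),1)
move_gripper(1.0)
movel([467.2,67.4,40],q,feed=200)
movel([467.2,67.4,-8],feed=120)
s=sense();print(s['time_s'],s['ee_pos'],s['force'])
move_gripper(0.0,40); s=sense();print(s['time_s'],s['gripper_width'],s['force'],s['ee_pos'])
p,d,c=snap('w4')
```

```text
10.4417 [467.84  67.4   -7.1 ] [-0.54  0.7   0.3 ]
10.825 0.6488304384720952 [-1.76 -0.3   6.82] [467.78  67.41  -7.05]
```

View pics/w4.png

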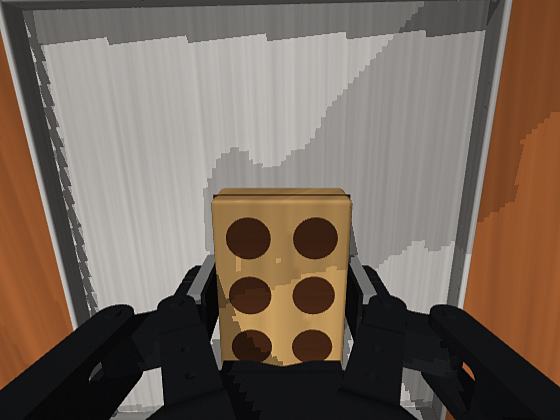

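Run:
```python
from snap import *
movel([467.2,67.4,110],feed=200)
s=sense();p,d,c=snap('w5')
print(s['time_s'],s['ee_pos'],s['gripper_width'],s['force'])
qq=s['eef_rot'];T=Rot.from_quat([*qq[1:],qq[0]]).as_matrix()
for nm,z0,tcp in(('w4',27,[467.78,67.41,-7.05]),('w5',27+s['ee_pos'][2]+7.05,s['ee_pos'])):
    f=np.load(f'pics/{nm}.npz');c=(f['K'],f['R'],f['t']);im=cv2.imread(f'pics/{nm}.png');hsv=cv2.cvtColor(im,cv2.COLOR_BGR2HSV)
    dk=((hsv[...,2]<100)&(hsv[...,1]>120)).astype(np.uint8);dk[:200]=0;dk[:,:215]=0;dk[:,350:]=0;dk[330:]=0
    n,l,st,ce=cv2.connectedComponentsWithStats(dk)
    D=np.array([(onz('',*ce[i],z0,c)-tcp)@T for i in range(1,n) if 600<st[i,4]]);print(nm,D)
```

```text
11.6167 [466.67  67.41 109.25] 0.6484465477064036 [ 0.98 -0.41 -1.18]
w4 [[-34.04 -12.78 -26.25]
 [-34.06  13.81 -26.28]
 [-34.04 -14.64  -0.66]
 [-34.06  13.84  -0.69]]
w5 [[-34.04 -12.66 -26.3 ]
 [-34.06  13.91 -26.3 ]
 [-34.04 -12.7   -0.74]
 [-34.06  13.88  -0.74]]
```

View pics/w5.png

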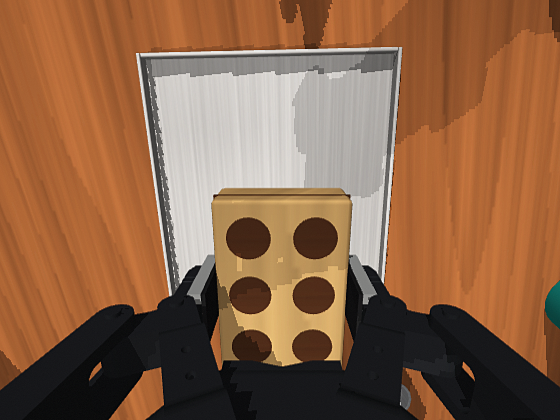

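Run:
```python
from snap import *
q=down(np.radians(-4.3),1)
X,Y=563.0,-303.4
movel([467.2,67.4,140],feed=250)
goto([X,Y,140],q)
movel([X,Y,75],q,feed=150); s=sense();print(s['time_s'],s['ee_pos'],s['force'],s['gripper_width'])
movel([X,Y,48],q,feed=60); s0=sense();print(s0['time_s'],s0['ee_pos'],s0['force'])
for z in (46.5,45.5,44.5,43.8,43.2,42.6):
    movel([X,Y,z],q,feed=30); s=sense();print(z,s['time_s'],s['ee_pos'],s['force'])
    if s['force'][2]-s0['force'][2]>4: break
snap('w6');snap('s6','scene')
```

```text
13.9417 [ 563.49 -302.92   75.81] [ 0.06 -0.44 -0.93] 0.6452720840490236
14.5417 [ 562.92 -303.43   47.79] [-0.32  0.41 -0.23]
46.5 14.7917 [ 563.06 -303.46   46.67] [ 0.05 -0.44 -1.61]
45.5 15.0417 [ 562.98 -303.39   45.51] [-0.23 -0.67 -1.6 ]
44.5 15.2917 [ 562.95 -303.37   44.44] [ 0.3  -0.57 -1.4 ]
43.8 15.5417 [ 563.1  -303.44   44.07] [-0.31  0.4   1.55]
43.2 15.7917 [ 563.11 -303.46   44.02] [-1.73  1.3   7.33]
```

View pics/w6.png

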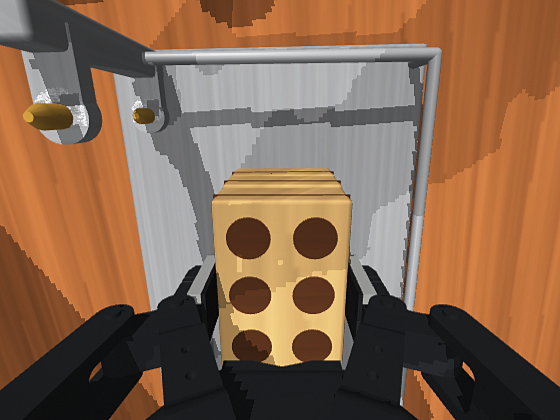

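Run:
```python
from snap import *
q=down(np.radians(-4.3),1)
movel([563.0,-303.4,43.8],q,feed=30)
move_gripper(1.0); s=sense();print(s['time_s'],s['force'])
movel([563.0,-303.4,120],q,feed=200)
movel([525,-300,240],down(-0.06,1),feed=300); s=sense();print(s['time_s'],s['ee_pos'])
p,d,c=snap('w7')
hsv=cv2.cvtColor(p,cv2.COLOR_RGB2HSV)
dk=((hsv[...,2]<120)&(hsv[...,1]>120)).astype(np.uint8)
dk[:130]=0;dk[235:]=0;dk[:,280:]*=1;dk[:,:285]=0;dk[:,352:]=0
n,l,s,ce=cv2.connectedComponentsWithStats(dk)
D=np.array([onz('',*ce[i],78,c) for i in range(1,n) if 60<s[i,4]<700]);print(D,D.mean(0))
```

```text
16.5583 [-0.17 -0.11  0.15]
17.6583 [ 524.7  -299.96  239.57]
[[ 551.89 -276.93   78.  ]
 [ 578.65 -278.95   78.  ]
 [ 550.01 -302.73   78.  ]
 [ 576.76 -304.76   78.  ]
 [ 548.08 -328.53   78.  ]
 [ 574.76 -330.47   78.  ]] [ 563.36 -303.73   78.  ]
```

View pics/w7.png

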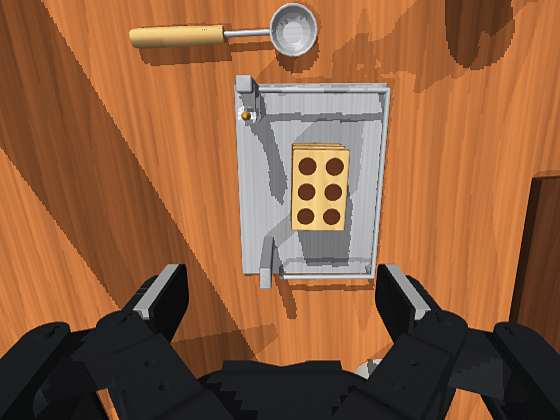

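Run:
```python
from snap import *
a=np.radians(35);z=np.array([-np.sin(a),0,np.cos(a)]);gx=np.array([np.cos(a),0,np.sin(a)])
goto(list(np.array([460,380,130])+80*z),quat(-z,gx)); s=sense();print(s['time_s'],s['ee_pos'],s['joint_positions'])
p,d,c=snap('w8')
for t in ['gate','socket_high','socket_low']: print(t,[(x['location'],x['conf']) for x in landmark_of('wrist',t)][:3])
```

```text
20.175 [414.7  379.7  195.56] [ 0.82  0.06 -0.46  0.61 -0.43  2.29]
gate [([281.4, 207.1], 0.67)]
socket_high [([273.9, 97.4], 0.76)]
socket_low [([276.5, 99.1], 0.92)]
```

View pics/w8.png

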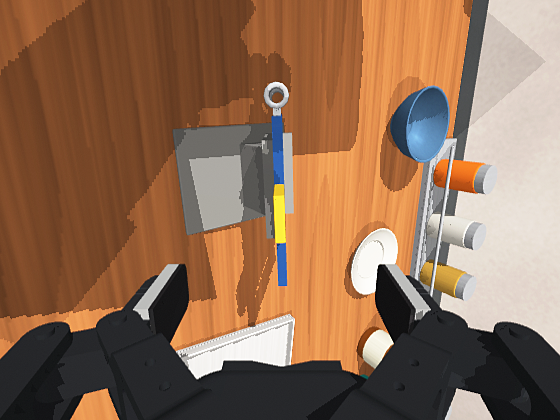

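```bash
python3 - <<'E'
from h import *
np.set_printoptions(suppress=True,precision=3)
f=np.load('pics/w8.npz');c=(f['K'],f['R'],f['t']);d=f['d'];W=cloud('',d,c);im=cv2.imread('pics/w8.png');hsv=cv2.cvtColor(im,cv2.COLOR_BGR2HSV)
H=hsv[...,0].astype(int)
roi=np.zeros(d.shape,bool);roi[70:300,255:300]=1
a=np.radians(35);z=np.array([-np.sin(a),0,np.cos(a)]);gx=np.array([np.cos(a),0,np.sin(a)]);gy=np.array([0,1,0])
o=np.array([460,380,130.])
G=np.stack([(W-o)@gx,(W-o)@gy,(W-o)@z],-1)
yel=roi&(abs(H-27)<6)&(hsv[...,1]>180)&(hsv[...,2]>100)
blu=roi&(abs(H-112)<12)&(hsv[...,1]>120)&(d>0)
print('tab',yel.sum()); q=G[yel];print(q.min(0),q.max(0),np.percentile(q,[10,50,90],axis=0))
for r in range(80,290,8):
    k=(yel|blu)[r];u=np.where(k)[0]
    if len(u): print(r,u.min(),u.max(),G[r,u].mean(0),G[r,u,0].min(),G[r,u,0].max())
k=d[84:108,264:290]; 
sub=G[80:112,262:292]; m=abs(sub[...,2]+29)<8;print('sock',m.sum(),sub[m].mean(0),sub[m].min(0),sub[m].max(0))
q=G[blu&(abs(G[...,2]+18)<4)];print('topedge fit',len(q),np.polyfit(q[:,1],q[:,0],1),np.polyfit(q[:,1],q[:,2],1))
q=G[blu&(G[...,2]>-130)];A=np.c_[q[:,1:],np.ones(len(q))];print('plane x~y,z',np.linalg.lstsq(A,q[:,0],rcond=None)[0])
E
python3 -c "
import cv2;a=cv2.imread('pics/w8.png')[70:300,160:320];cv2.imwrite('pics/w8c.png',cv2.resize(a,None,fx=2.6,fy=2.6,interpolation=cv2.INTER_CUBIC))"
```

```text
tab 620
[ -6.083 -16.423 -14.119] [  2.482  72.775 231.65 ] [[ -4.75  -11.869   5.023]
 [ -1.821   5.872  16.514]
 [  1.023  19.485  17.429]]
120 272 281 [ -3.76   68.693 -18.087] -7.150545371760127 -0.3711697102631718
128 272 282 [ -3.419  62.844 -18.315] -7.223562676065811 0.3786728481096838
136 272 282 [ -3.44   56.92  -18.259] -7.258122243558789 0.3790825975183233
144 272 282 [ -3.539  50.694 -20.74 ] -8.080121675105874 0.3790939803411932
152 273 282 [ -3.117  44.779 -18.592] -6.597827433146349 0.3739402925869344
160 273 282 [ -3.139  38.612 -18.42 ] -6.63809547059944 0.373704755713653
168 273 283 [ -2.842  31.866 -21.331] -7.449361214380753 1.166205489808899
176 274 283 [ -2.408  25.904 -18.779] -5.988391886488527 1.1643397074989563
192 274 283 [-2.016 24.749 30.872] -5.431745643576672 1.0331361695213803
200 274 284 [-1.781 15.727 17.024] -5.252660716499862 1.6877941549588698
208 274 284 [-1.798  9.805 16.586] -5.308317067787325 1.7081383863487143
216 274 284 [-1.822  3.917 16.599] -5.368963739669419 1.7161017662197908
224 274 284 [-1.839 -2.079 16.56 ] -5.406301386704119 1.718249967243228
232 275 285 [-1.135 -8.146 16.581] -4.6977944509797345 2.455148548632709
240 275 285 [ -1.153 -14.459  16.222] -4.779823239408389 2.462623593786408
248 277 285 [ -0.493 -36.512 -20.13 ] -3.8905325315464236 2.9266221589653325
256 277 285 [ -0.51  -44.153 -20.55 ] -3.9637301229751096 2.9312532527613073
264 278 285 [ -0.081 -51.624 -20.334] -3.1255177496357804 2.9494421455005164
272 278 286 [  0.349 -59.264 -20.236] -3.1484907472986152 3.841797865716996
280 278 286 [  0.351 -67.41  -20.84 ] -3.1713259778897362 3.8990955890821395
sock 396 [ -4.427  86.516 -28.936] [-14.216  75.263 -36.956] [  5.047  96.432 -26.597]
topedge fit 1061 [-0.031 -1.693] [  0.021 -19.335]
plane x~y,z [-0.031  0.026 -1.203]
```

View pics/w8c.png

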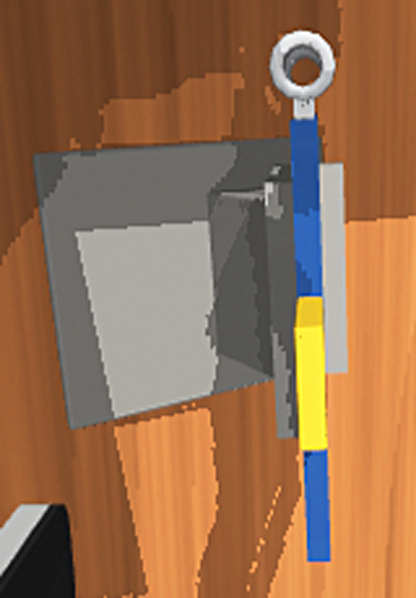

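Run:
```python
from snap import *
a=np.radians(35);z=np.array([-np.sin(a),0,np.cos(a)]);gx=np.array([np.cos(a),0,np.sin(a)])
t=np.array([460,380,130.])-2.2*gx+[0,1.5,0]-0.5*z
Rz=Rot.from_euler('z',0.038).as_matrix();z=Rz@z;gx=Rz@gx;q=quat(-z,gx)
np.savez('gate.npz',t=t,z=z,gx=gx)
movel(list(t+20*z),q,feed=150); movel(list(t-28*z),q,feed=100); s=sense();print(s['time_s'],s['ee_pos'],t-28*z,s['force'])
snap('w9')
move_gripper(0.0,60); s=sense();print(s['time_s'],s['ee_pos'],s['gripper_width'],s['force'],s['wrist_torque'])
snap('w10')
```

```text
21.5583 [474.49 382.29 105.91] [474.53 382.11 105.39] [-0.1   0.49  0.87]
22.3 [475.08 382.28 105.97] 0.08787884780005438 [ 1.71 -0.64  2.87] [-0.1  -0.24 -0.03]
```

View pics/w10.png

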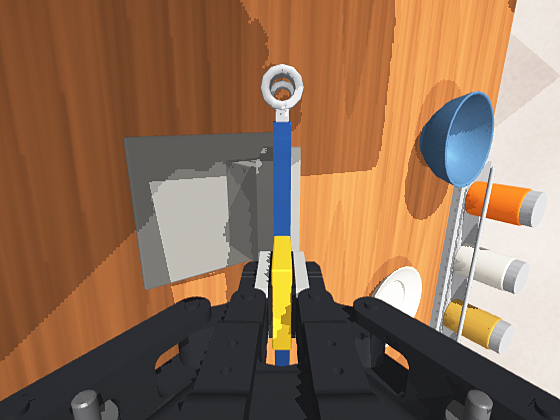

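Run:
```python
from snap import *
g=np.load('gate.npz');t,z,gx=g['t'],g['z'],g['gx'];q=quat(-z,gx)
movel(list(t-16*z),q,feed=60);s=sense();print(s['force'],s['gripper_width'])
movel(list(t+100*z),q,feed=200);s=sense();print(s['time_s'],s['ee_pos'],s['gripper_width'],s['force'],s['wrist_torque'])
snap('w11')
```

```text
[ 2.72 -0.16  4.58] 0.08297810615371509
23.4333 [400.76 379.03 208.53] 0.08584704901755036 [-0.42 -0.4  -3.21] [-0.04  0.91  0.07]
```

View pics/w11.png

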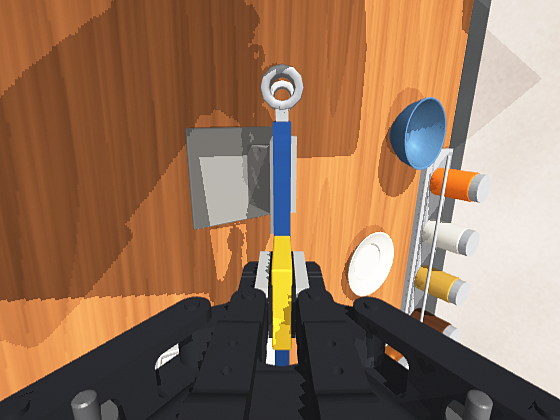

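```bash
cat >> h.py <<'E'
psi=np.radians(-3.1);bx=np.array([np.cos(psi),np.sin(psi),0]);by=np.array([-np.sin(psi),np.cos(psi),0]);B0=np.array([493.9,-310.4,0])
QB=quat([0,0,-1],bx)
def bp(x,y,z): return list(B0+bx*x+by*y+[0,0,z])
E
python3 - <<'E'
from snap import *
goto(bp(-110,0,212),QB);s=sense();print(s['time_s'],s['ee_pos'],s['gripper_width'])
movel(bp(-110,0,140),QB,feed=200);s=sense();print(s['time_s'],s['ee_pos'],s['eef_rot'],s['gripper_width'],s['force'],s['wrist_torque'])
snap('w12');
for t in ['pintle_high','pintle_low','socket_high','socket_low']: print(t,[(x['location'],x['conf']) for x in landmark_of('wrist',t)][:3])
snap('s12','scene')
E
```

```text
25.9083 [ 384.43 -303.87  212.02] 0.08556754291001888
26.4167 [ 384.46 -304.22  140.6 ] [ 0.49  0.51  0.49 -0.51] 0.08551303989554085 [ 0.21 -0.77 -2.27] [ 0.04 -0.06  0.02]
pintle_high [([458.4, 94.7], 0.69)]
pintle_low [([412.3, 101.6], 0.71)]
socket_high [([280.9, 90.6], 0.76)]
socket_low [([280.4, 98.3], 0.67)]
```

View pics/w12.png

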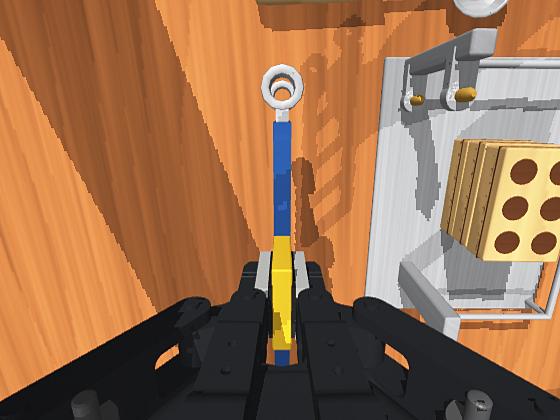

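View pics/s12.png

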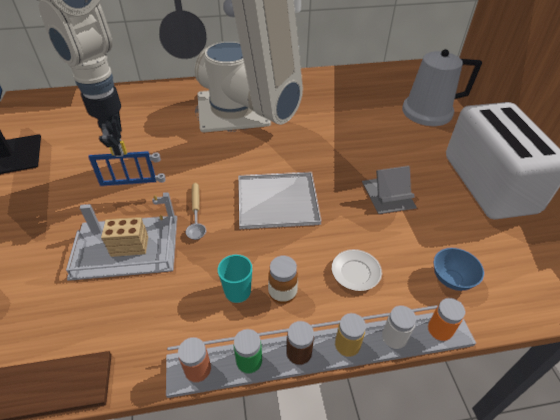

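```bash
python3 - <<'E'
from h import *
np.set_printoptions(suppress=True,precision=2)
f=np.load('pics/w12.npz');c=(f['K'],f['R'],f['t']);d=f['d'];W=cloud('',d,c)
tcp=np.array([384.46,-304.22,140.6])
T=np.stack([[0,0,-1],bx,np.cross([0,0,-1],bx)],1);L=(W-tcp)@T
sub=L[60:112,255:308]; 
import collections
x=sub[...,0].ravel();h=np.histogram(x,bins=np.arange(-10,130,4));print(h)
m=(sub[...,0]>-8)&(sub[...,0]<8)&(abs(sub[...,2]+85)<14)
print('hi ring',m.sum(),sub[m].mean(0),sub[m].min(0),sub[m].max(0),np.percentile(sub[m][:,0],[5,50,95]))
r=cv2.minEnclosingCircle(np.ascontiguousarray(sub[m][:,1:].astype(np.float32)));print(r)
m2=(sub[...,0]>60)&(sub[...,0]<85);print('lo ring',m2.sum(),sub[m2].mean(0),sub[m2].min(0),sub[m2].max(0))
for rr in (130,160,190,220,300,340,355,362):
    u=[k for k in range(268,298)]; row=L[rr,268:298];print(rr,[tuple(np.round(v,1)) for v in row[8:20:5]])
print('pin');
for v in range(84,106,2): print(v,[tuple(np.round(W[v,u]).astype(int)) for u in range(444,482,4)])
E
python3 -c "
import cv2;im=cv2.imread('pics/w12.png');a=im[55:125,250:310];b=im[55:125,395:505];
cv2.imwrite('pics/w12c.png',cv2.hconcat([cv2.resize(a,None,fx=4.6,fy=4.6,interpolation=cv2.INTER_CUBIC),cv2.resize(b,None,fx=4.6,fy=4.6,interpolation=cv2.INTER_CUBIC)]))"
```

```text
(array([  0,   0, 363, 722,  31,  30,  20,   0,   0,   0,   0,   0,   0,
         0,   0,   0,   0,   0,   0,   0, 188,   9,  11,   9,   5,   0,
         0,   0,   0,   0,   0,   0,   0,   0]), array([-10,  -6,  -2,   2,   6,  10,  14,  18,  22,  26,  30,  34,  38,
        42,  46,  50,  54,  58,  62,  66,  70,  74,  78,  82,  86,  90,
        94,  98, 102, 106, 110, 114, 118, 122, 126]))
hi ring 1099 [  2.43   0.76 -85.05] [  0.05  -9.21 -94.81] [  7.75  10.41 -74.62] [1.08 2.32 3.87]
((0.8857043385505676, -84.57447052001953), 10.338361740112305)
lo ring 215 [ 73.13   0.78 -90.54] [ 70.13  -6.32 -94.87] [ 84.77   8.24 -76.62]
130 [(np.float64(-9.0), np.float64(-1.8), np.float64(-66.6)), (np.float64(-10.6), np.float64(0.4), np.float64(-66.7)), (np.float64(-8.9), np.float64(2.6), np.float64(-66.6))]
160 [(np.float64(-9.4), np.float64(-1.8), np.float64(-53.6)), (np.float64(-9.2), np.float64(0.4), np.float64(-53.6)), (np.float64(-10.4), np.float64(2.6), np.float64(-53.8))]
190 [(np.float64(-9.2), np.float64(-1.9), np.float64(-39.9)), (np.float64(-8.6), np.float64(0.4), np.float64(-39.8)
[... 5433 characters left out ...]
int64(500), np.int64(-230), np.int64(88)), (np.int64(503), np.int64(-230), np.int64(88)), (np.int64(505), np.int64(-230), np.int64(87)), (np.int64(557), np.int64(-230), np.int64(3)), (np.int64(560), np.int64(-230), np.int64(4))]
104 [(np.int64(490), np.int64(-230), np.int64(85)), (np.int64(490), np.int64(-231), np.int64(88)), (np.int64(493), np.int64(-231), np.int64(88)), (np.int64(495), np.int64(-231), np.int64(88)), (np.int64(498), np.int64(-231), np.int64(88)), (np.int64(500), np.int64(-231), np.int64(88)), (np.int64(503), np.int64(-231), np.int64(88)), (np.int64(552), np.int64(-231), np.int64(5)), (np.int64(556), np.int64(-232), np.int64(5)), (np.int64(560), np.int64(-232), np.int64(4))]
```

View pics/w12c.png

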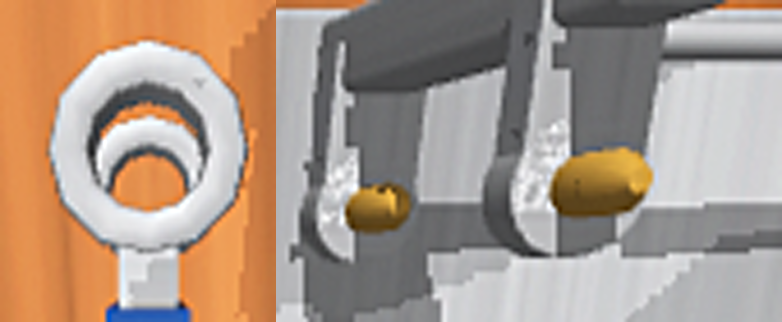

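```bash
python3 - <<'E'
from snap import *
movel(bp(-60.9,0.2,137),QB,feed=200)
movel(bp(-26.9,0.2,137),QB,feed=100);s=sense();print(s['time_s'],s['ee_pos'],s['force'])
snap('w13');print(B0-26.9*bx+.2*by)
E
python3 -c "
import cv2;im=cv2.imread('pics/w13.png');a=im[40:150,240:400];
cv2.imwrite('pics/w13c.png',cv2.resize(a,None,fx=4.6,fy=4.6,interpolation=cv2.INTER_CUBIC))"
```

```text
27.6083 [ 466.65 -308.59  136.86] [-0.26  0.19 -2.94]
[ 467.05 -308.75    0.  ]
```

View pics/w13c.png

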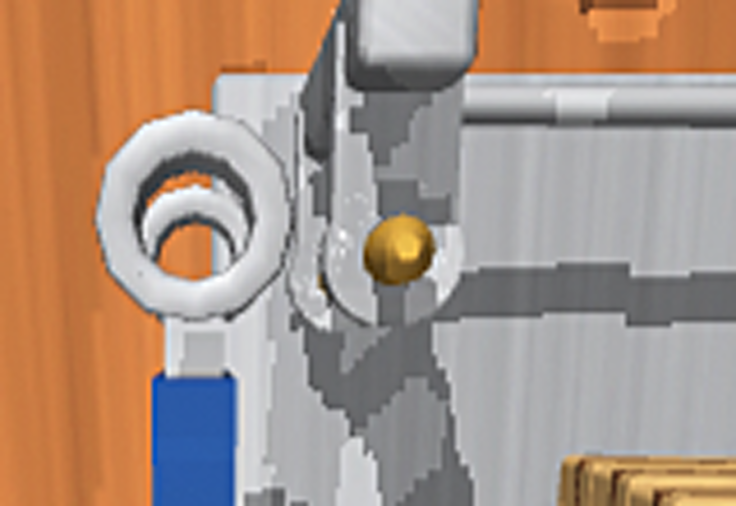

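Run:
```python
from h import *
np.set_printoptions(suppress=True,precision=2)
f=np.load('pics/w13.npz');c=(f['K'],f['R'],f['t']);d=f['d'];W=cloud('',d,c);im=cv2.imread('pics/w13.png');hsv=cv2.cvtColor(im,cv2.COLOR_BGR2HSV)
tcp=np.array([466.65,-308.59,136.86])
T=np.stack([[0,0,-1],bx,np.cross([0,0,-1],bx)],1);L=(W-tcp)@T
sub=L[60:112,258:306];m=(abs(sub[...,0]-2.4)<5)&(abs(sub[...,2]+85)<11)&(abs(sub[...,1])<11.5)
print('ring',sub[m].mean(0),cv2.minEnclosingCircle(np.ascontiguousarray(sub[m][:,1:].astype(np.float32))))
P=W[60:112,258:306][m];print('ring z',np.median(P[:,2]))
H=hsv[...,0].astype(int);b=(abs(H-22)<9)&(hsv[...,1]>130)&(hsv[...,2]>60);b[:84]=0;b[105:]=0;b[:,:315]=0;b[:,338:]=0
q=W[b];print('pin',b.sum(),np.argwhere(b).mean(0)[::-1],np.argwhere(b).min(0),np.argwhere(b).max(0),'hist',q[:,2].min(),q[:,2].max())
# synthetic pin: 8mm dia cylinder z 88..99, tip to 102: predicted centroid for candidate axis, least squares
def pred(xy):
    pts=[]
    for zz,r in((88,4),(92,4),(97,4),(102,1.5)):
        for a in np.linspace(0,2*np.pi,24): pts.append([xy[0]+r*np.cos(a),xy[1]+r*np.sin(a),zz])
    uv=proj('',np.array(pts),c).astype(np.float32);M=np.zeros(d.shape,np.uint8);h=cv2.convexHull(uv);cv2.fillConvexPoly(M,np.round(h*16).astype(np.int32),1,shift=4);return M>0
best=max(((pred((x,y))&b).sum()/(pred((x,y))|b).sum(),x,y) for x in np.arange(495,502,.4) for y in np.arange(-229,-222,.4));print(best)
for z in(97,102):print(onz('',328.5,92.8,z,c))
```

```text
ring [  2.39   0.83 -85.05] ((0.7191803455352783, -84.58407592773438), 10.356871604919434)
ring z 134.56411952194316
pin 178 [326.17  93.99] [ 87 319] [101 333] hist 89.32838198283598 103.33228328771436
(np.float64(0.8356807511737089), np.float64(497.79999999999984), np.float64(-225.79999999999995))
[ 498.44 -225.3    97.  ]
[ 497.74 -225.58  102.  ]
```

```bash
python3 - <<'E'
from snap import *
tg=np.array([492.6,-310.3,136.0])
movel(list(tg),QB,feed=60);dwell(0.1);s=sense();print(s['time_s'],s['ee_pos'],s['force'])
e=tg-s['ee_pos'];movel(list(tg+e),QB,feed=30);dwell(0.1);s=sense();print(s['ee_pos'],s['force'],s['wrist_torque'])
snap('w14')
E
python3 -c "
import cv2;im=cv2.imread('pics/w14.png');a=im[40:150,210:370];
cv2.imwrite('pics/w14c.png',cv2.resize(a,None,fx=4.6,fy=4.6,interpolation=cv2.INTER_CUBIC))"
```

```text
28.3333 [ 492.45 -310.18  135.89] [-0.41  0.41 -2.78]
[ 492.69 -310.46  136.2 ] [ 0.48 -0.52 -2.54] [-0.01  0.    0.03]
```

View pics/w14c.png

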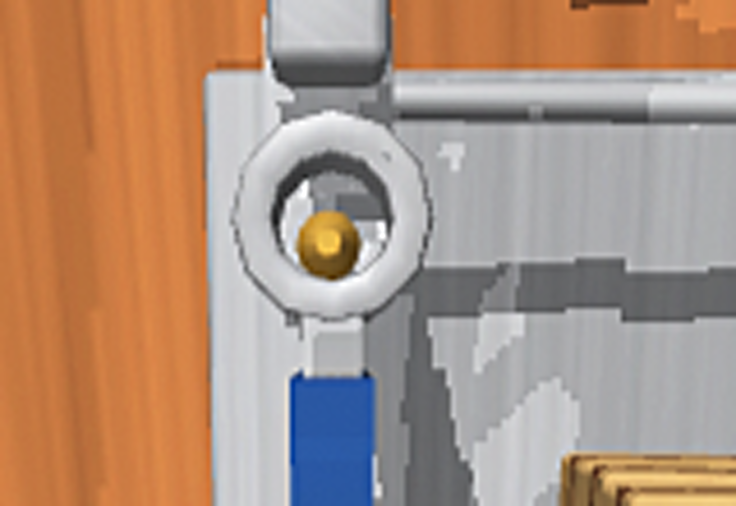

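```bash
python3 - <<'E'
from snap import *
X,Y=492.75,-310.35
f0=sense()['force'][2]
for z in (128,122,119,117,115,113,111,109.5,108,107,106,105):
    movel([X,Y,z],QB,feed=60 if z>112 else 25);s=sense();f=s['force'];print(z,round(s['time_s'],2),s['ee_pos'],f,s['wrist_torque'])
    if f[2]-f0>6 or abs(f[0])+abs(f[1])>12: break
snap('w15')
E
python3 -c "
import cv2;im=cv2.imread('pics/w15.png');a=im[40:150,210:370];
cv2.imwrite('pics/w15c.png',cv2.resize(a,None,fx=4.6,fy=4.6,interpolation=cv2.INTER_CUBIC))"
```

```text
128 29.02 [ 492.42 -310.08  127.32] [-0.49  0.33 -2.32] [ 0.05 -0.02 -0.02]
122 29.27 [ 492.56 -310.17  121.51] [-0.23  1.53 -2.27] [-0.06  0.04  0.05]
119 29.52 [ 492.7  -310.3   118.86] [ 0.44  0.28 -2.4 ] [-0.01  0.07  0.01]
117 29.77 [ 492.7  -310.31  116.92] [ 0.34 -0.06 -2.48] [ 0.02 -0.02  0.02]
115 30.02 [ 492.71 -310.29  114.87] [-0.09 -0.45 -2.1 ] [-0.04  0.02 -0.05]
113 30.27 [ 492.68 -310.28  112.82] [ 0.4  -0.92 -2.87] [-0.05 -0.02 -0.02]
111 30.52 [ 492.67 -310.27  110.83] [ 0.16 -0.48 -2.39] [ 0.01  0.02 -0.03]
109.5 30.77 [ 492.7  -310.31  109.4 ] [-0.08  0.22 -3.08] [ 0.01 -0.   -0.  ]
108 31.02 [ 492.7  -310.33  107.92] [-0.34  0.23 -2.69] [-0.01  0.04  0.  ]
107 31.27 [ 492.74 -310.33  106.94] [-0.03 -0.56 -3.05] [ 0.01 -0.07  0.  ]
106 31.52 [ 492.73 -310.34  105.96] [ 0.37 -0.64 -2.49] [-0.02  0.02  0.04]
105 31.77 [ 492.92 -310.54  105.52] [-0.68 -1.24  3.36] [0.25 0.16 0.03]
```

View pics/w15c.png

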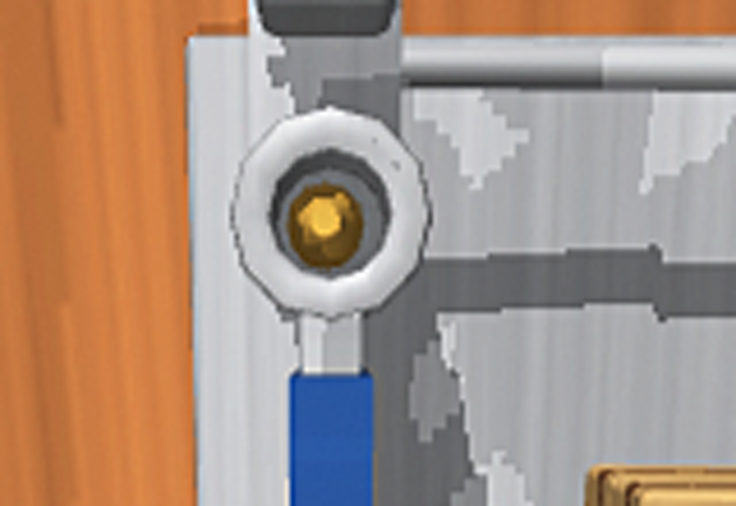

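```bash
python3 - <<'E'
from snap import *
X,Y=492.75,-310.35
movel([X,Y,105.5],QB,feed=30);dwell(0.25);s=sense();print(s['force'])
snap('s16','scene')
move_gripper(0.3);dwell(0.2)
snap('w16');s=sense();print(s['time_s'],s['gripper_width'],s['force'])
E
python3 -c "
import cv2;im=cv2.imread('pics/s16.png');a=im[120:300,50:210];
cv2.imwrite('pics/s16c.png',cv2.resize(a,None,fx=3.3,fy=3.3,interpolation=cv2.INTER_CUBIC))"
```

```text
[-0.33 -1.25  3.72]
32.9333 0.2979220961504771 [0.48 0.63 0.46]
```

View pics/w16.png

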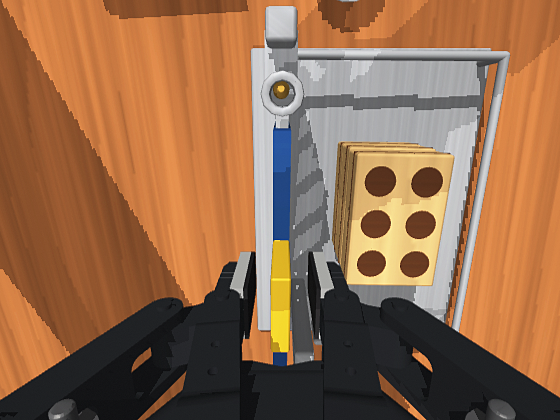

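View pics/s16c.png

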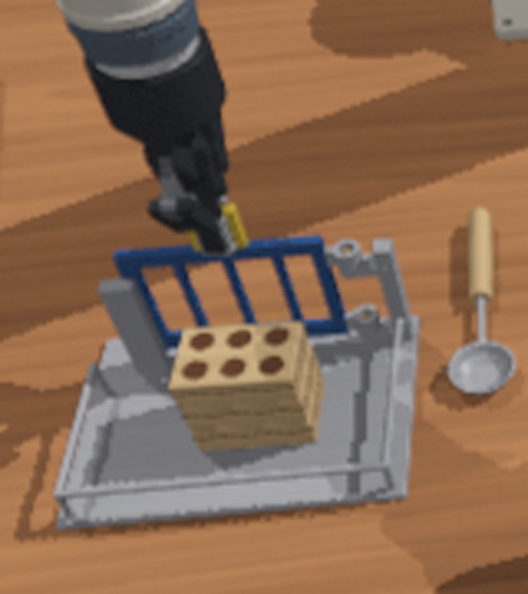

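```bash
python3 - <<'E'
from snap import *
X,Y=492.75,-310.35
move_gripper(0.7);movel([X,Y,130],QB,feed=60);movel([X,Y,240],QB,feed=200)
dwell(0.3);p,d,c=snap('w17');snap('s17','scene');s=sense();print(s['time_s'],s['ee_pos'],s['force'])
W=cloud('',d,c);hsv=cv2.cvtColor(p,cv2.COLOR_RGB2HSV);H=hsv[...,0].astype(int)
BW=np.stack([(W-B0)@bx,(W-B0)@by,W[...,2]],-1)
yel=(abs(H-27)<6)&(hsv[...,1]>180)&(hsv[...,2]>100)&(W[...,2]>100);print('tab',yel.sum(),np.median(BW[yel],0),BW[yel].min(0),BW[yel].max(0))
blu=(abs(H-112)<12)&(hsv[...,1]>120)&(abs(W[...,2]-115)<8);q=BW[blu];print('edge',len(q),q.mean(0),np.polyfit(q[:,1],q[:,0],1),np.polyfit(q[:,1],q[:,2],1))
E
python3 -c "
import cv2;im=cv2.imread('pics/s17.png');a=im[120:300,50:210];
cv2.imwrite('pics/s17c.png',cv2.resize(a,None,fx=3.3,fy=3.3,interpolation=cv2.INTER_CUBIC))"
```

```text
35.0167 [ 492.67 -310.29  239.55] [ 0.42 -0.43  0.52]
tab 473 [ -1.19   0.27 146.06] [ -4.71 -22.92 115.79] [  2.88  73.04 391.21]
edge 737 [ -0.81  15.13 111.56] [ 0.01 -1.  ] [  0.05 110.77]
```

View pics/w17.png

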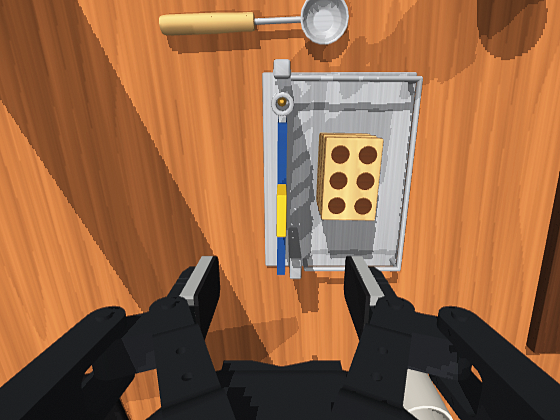

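View pics/s17c.png

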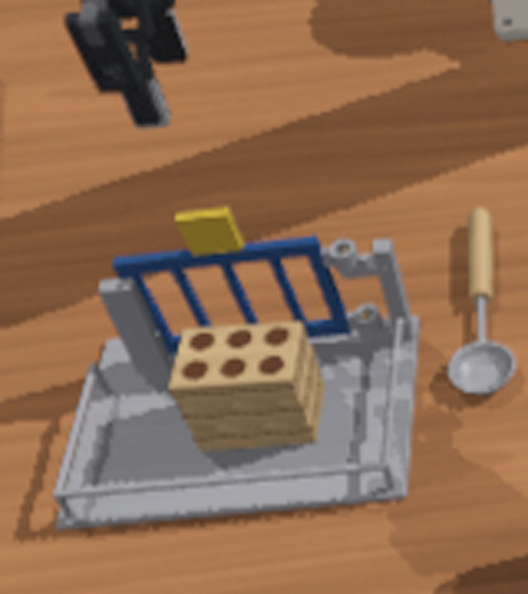

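Run:
```python
from rig import *
close_job()
```

```text
the job is handed in; nothing more can be done
```

The pill box is on the pile and the gate is seated on both hinge pins and closed across the bay. I handed the job in after about 35 s of the 62 s. No verdict is reported, so everything here rests on my own camera and force checks.

**Box:** My first grasp closed above the box, which did not move. The wrist and scene cameras both showed the shut fingertips about 12–15 mm behind the TCP, whereas the description puts them 17 mm ahead. I corrected for that, and the second grasp, the lift and the placing went normally. After release the box was about 1 mm sideways from the pile box's measured centre, with no visible turn.

**Gate:** I gripped it by the tab and lifted it out along its own z. I brought it in level from the front, raised about 30 mm. The upper pin showed centred in its socket, and I lowered the gate until it touched bottom at the expected height (about 3–4 N upward).

**Last checks after letting go:**
- The pin shows inside the upper socket, and both sockets look seated in the scene picture.
- The tab is about 1 mm from the gate plane.
- The gate sags about 0.05 rad (2.9°). That is within the 3° you mentioned and below the 0.1 rad limit.
- The spoon shows no sign of having moved, and in the later wide picture the cup, jar and saucer look unmoved; I did not measure any of them.

The wrist camera also read heights about 2 mm low throughout. That matches the stated calibration accuracy, and I allowed for it.

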